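# Return the spring collets to their rack

## Task

The tool change is over: put the four spring collets that stand about on the router bed back into the collet rack, each upright and fully down in the cup made for its size (the cups are plugged on the rail in any order). Leave the spindle nut and the small blue-labelled bottle standing where they are.

Things in the scene. Friction and masses are not known exactly. Their poses are not given: they have to be found in the camera images.
- collet_21: the smallest of four bare-steel spring collets: round with slits, 32 mm high, standing on its small end. Foot 15 mm across; it widens evenly to 21 mm at 21 mm up, is a 21 mm collar from there to 29 mm, then bevels in to the flat top with its round bore; grasp the collar from above. About 60 g. Origin: centre of the foot; z up its axis.
- collet_26: the second smallest of four bare-steel spring collets: round with slits, 36 mm high, standing on its small end. Foot 19 mm across; it widens evenly to 26 mm at 24 mm up, is a 26 mm collar from there to 32 mm, then bevels in to the flat top with its round bore; grasp the collar from above. About 90 g. Origin: centre of the foot; z up its axis.
- collet_33: the second largest of four bare-steel spring collets: round with slits, 40 mm high, standing on its small end. Foot 26 mm across; it widens evenly to 33 mm at 26 mm up, is a 33 mm collar from there to 36 mm, then bevels in to the flat top with its round bore; grasp the collar from above. About 150 g. Origin: centre of the foot; z up its axis.
- collet_41: the largest of four bare-steel spring collets: round with slits, 46 mm high, standing on its small end. Foot 32 mm across; it widens evenly to 41 mm at 30 mm up, is a 41 mm collar from there to 41 mm, then bevels in to the flat top with its round bore; grasp the collar from above. About 250 g. Origin: centre of the foot; z up its axis.
- cup_21: holder for the 21 mm collet: fixed grey cup, rim 35 mm across, foot 62 x 70 mm, on the rack's 66 x 318 mm rail. Mouth 29 mm wide, bevelled over 4 mm to 21, then tapering to 18 at the flat inner floor. Origin: centre under the foot, 14 mm over the bed; z up, y along the rail (cups 75 mm apart). Floor 8 mm, rim 24 mm above the origin; the collet's foot stands on the floor, its upper half stays out.
- cup_26: holder for the 26 mm collet: fixed grey cup, rim 40 mm across, foot 62 x 70 mm, on the rack's 66 x 318 mm rail. Mouth 34 mm wide, bevelled over 4 mm to 26, then tapering to 22 at the flat inner floor. Origin: centre under the foot, 14 mm over the bed; z up, y along the rail (cups 75 mm apart). Floor 8 mm, rim 26 mm above the origin; the collet's foot stands on the floor, its upper half stays out.
- cup_33: holder for the 33 mm collet: fixed grey cup, rim 47 mm across, foot 62 x 70 mm, on the rack's 66 x 318 mm rail. Mouth 41 mm wide, bevelled over 4 mm to 33, then tapering to 28 at the flat inner floor. Origin: centre under the foot, 14 mm over the bed; z up, y along the rail (cups 75 mm apart). Floor 8 mm, rim 28 mm above the origin; the collet's foot stands on the floor, its upper half stays out.
- cup_41: holder for the 41 mm collet: fixed grey cup, rim 54 mm across, foot 62 x 70 mm, on the rack's 66 x 318 mm rail. Mouth 48 mm wide, bevelled over 4 mm to 40, then tapering to 35 at the flat inner floor. Origin: centre under the foot, 14 mm over the bed; z up, y along the rail (cups 75 mm apart). Floor 8 mm, rim 31 mm above the origin; the collet's foot stands on the floor, its upper half stays out.
- spindle_nut: the steel spindle nut, a flat round cap 50 mm across and 28 mm high with black notches round its side, standing among the collets; not a collet, to be left alone. Origin: centre of its underside.
- sealer_bottle: small white bottle with a blue label, 58 mm across and 138 mm high, standing to the right of the rack, to be left alone. Origin: centre of its underside; z up.
Things that resemble listed ones, but are neither listed nor needed, are in the scene too. Leave any pink look-alike of the collet_33 alone.

How it is judged:
At the end, for the whole second after the job is handed in: Each of the four collets stands in the cup of its own size: its axis within 4 mm of the cup's, its foot within 3 mm of the height of the cup's inner floor, upright within 0.1 rad, at rest and released (horizontal distance between collet_21 and cup_21 below 0.004 m and z of collet_21 in the frame of cup_21 between 0.005 and 0.011 m and angle between each of collet_21, collet_26, collet_33, collet_41's own z axis and vertical below 0.1 rad and linear speed of each of collet_21, collet_26, collet_33, collet_41 below 0.02 m/s and horizontal distance between collet_26 and cup_26 below 0.004 m and z of collet_26 in the frame of cup_26 between 0.005 and 0.011 m and horizontal distance between collet_33 and cup_33 below 0.004 m and z of collet_33 in the frame of cup_33 between 0.005 and 0.011 m and horizontal distance between collet_41 and cup_41 below 0.004 m and z of collet_41 in the frame of cup_41 between 0.005 and 0.011 m); the robot touches nothing.
It fails at once if the spindle nut is moved more than 30 mm (distance of spindle_nut from where it was at the start of the episode above 0.03 m).
It fails at once if the bottle is moved more than 30 mm or tipped (distance of sealer_bottle from where it was at the start of the episode above 0.03 m or angle between sealer_bottle's own z axis and vertical above 0.5 rad).
It also fails if it takes over 93 s, if anything falls off the work surface, if the arm or the gripper's body presses on something with over 40 N, if the wrist force passes 120 N, or if a joint passes its speed limit or range.

## Robot

A 6-joint arm with a two-finger parallel gripper is mounted at the origin on a cart in front of the work surface, level with it; the furniture and walls round the work are solid. World frame = base frame: x ahead of the robot, y to its left, z up, the work surface at z = 0. Lengths are in m, angles in rad, forces in N, time in s.
With the tool pointing down it reaches from about 0.35 to 0.8 m from the base axis. Payload 7.3 kg.
Tool frame: the origin (TCP) lies at the very end of the fingers, on their centre line; the grasp point (between the pads) lies 19 mm behind it; z points along the fingers, y is the line along which they close (so a half turn about z gives the same grasp; the last joint's range is limited). The gripper opens to 85 mm and grips with 20 to 120 N. Pads are 22 mm wide; open, the fingers measure 114 mm over their backs; the gripper's body (76 mm by 85 mm) begins 54 mm behind the grasp point. The pads swing forward as they close: fully open they stand 13 mm farther back than shut.
Start: joints at [1.142, 0.342, 1.524, -0, 1.275, -0.146], TCP at [0.146, 0.504, 0.231] pointing down, gripper open.
Joint ranges: [-2.53, 2.53], [-0.77, 2.02], [0.04, 2.7], [-1, 4.14], [0.28, 2.66], [-3.11, 3.11]. Speed limits (rad/s): [2.57, 2.57, 3.14, 3.14, 3.14, 3.14].

## Interface

Orientations are given as [roll, pitch, yaw] about the fixed x, y, z axes, in that order (R = Rz(yaw) Ry(pitch) Rx(roll)).
In Python, from rig import robot gives the robot as it stands. Calls block until the motion is done:
- robot.movep(position, orientation): joint-space move of the TCP to a pose.
- robot.movel(position, orientation=None, vel=0.15): straight line of the TCP; orientation=None keeps the orientation; vel is the mean speed in m/s.
- robot.move_joints(angles): joint-space move.
- robot.set_gripper(opening, grasp_force=None): opening from 0.0 (shut) to 1.0 (fully open); grasp_force is the grip in N (None keeps the last); returns when the fingers have stopped.
- robot.pause(seconds).
- robot.inverse_kinematics(position, orientation): joint angles nearest the present ones, or None.
- robot.capture(name): name is "side" or "top"; returns a dict with "pixels" (480x640x3 uint8, red, green, blue), "depth" (480x640 float32, m along the optical axis (not along the pixel's ray), 0 where there is no reading), "fx", "fy", "cx", "cy" (pixels), "T" (4x4, takes a point from camera to world coordinates). Camera axes: x right, y down, z forward; pixel columns grow to the right and rows downward; lengths in m; the calibration is good to about 2 mm. A picture is of the moment at which its call begins.
A pose or a line that the arm cannot do raises robot.MotionError and nothing moves.
- robot.hand_in(): hands the job in; it is judged then, once.
Readings, each from a call of its own:
- robot.get_clock(): time.
- robot.get_joint_positions(): joint angles.
- robot.get_dq(): joint speeds.
- robot.get_tau(): joint torques, N m.
- robot.get_tcp_pos(): TCP position.
- robot.get_orientation(): TCP orientation.
- robot.get_contact_force(): force on the tool from outside, world axes, zero at the start.
- robot.get_moment(): the same for the moment, N m.
- robot.get_finger_gap(): opening from 0.0 (shut) to 1.0 (fully open).
- robot.get_grip_force(): force on a finger pad.
Only numpy, scipy, OpenCV 4.12 (cv2) and the standard library are available. Lean on these libraries where they do the work, as an engineer would, in place of code of your own. Each camera call takes 0.05 s, during which the arm holds its last target. There are 200 camera calls.

## Working session

There is one attempt and no reset: what is moved stays moved. The work goes in short steps, each a Python script; the robot and the scene stay as the last script left them, time stands still between calls to the robot, and variables do not carry over. Pictures are saved under pics/ and viewed, at most 14 in all, crops included, and the job is handed in when it is done.

```bash
ls; mkdir -p pics; python3 - <<'E'
from rig import robot
import cv2,numpy as np
for n in("side","top"):
    c=robot.capture(n); cv2.imwrite(f"pics/{n}0.png",c["pixels"][:,:,::-1]); np.savez(f"{n}0.npz",**c)
    print(n,c["fx"],c["cx"],c["cy"],np.round(c["T"],3).tolist(),(c["depth"]>0).mean())
print(robot.get_clock(),robot.get_orientation())
E
```

```text
pics
side 590.9879973843591 304.9900604906589 239.5157751193645 [[-0.921, -0.15, 0.359, 0.133], [-0.389, 0.324, -0.862, 1.089], [0.013, -0.934, -0.357, 0.471], [0.0, 0.0, 0.0, 1.0]] 0.9580501302083333
top 444.00971371806304 317.4835118945235 242.37047051470765 [[0.024, -0.984, 0.175, 0.377], [-1.0, -0.024, 0.002, 0.062], [0.003, -0.175, -0.985, 1.068], [0.0, 0.0, 0.0, 1.0]] 0.9960872395833333
0.1 [-3.14020788e+00 -2.01465836e-04  2.85874531e+00]
```

View pics/top0.png

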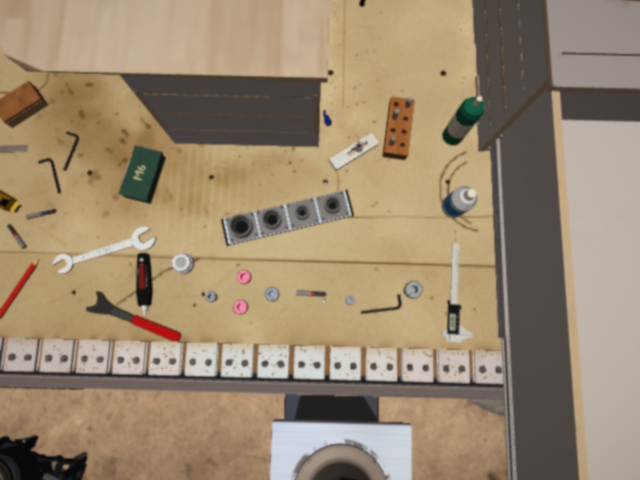

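View pics/side0.png

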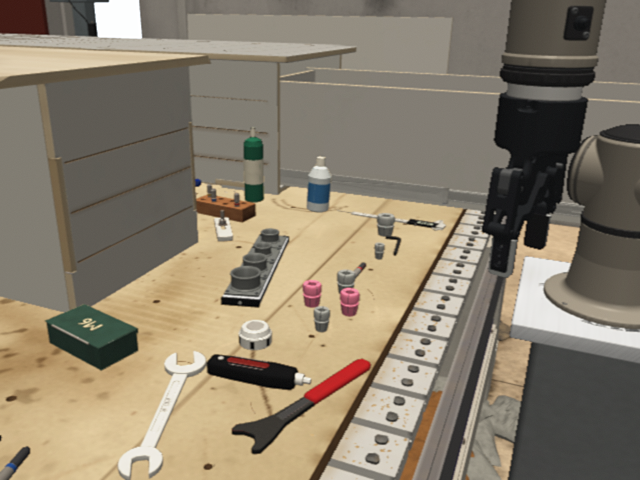

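The top view shows four grey collets at about (210,296), (272,294), (350,300) and (413,289). The nut is at (182,263), the pink look-alikes at (244,277) and (240,307), the rack cups run from (242,227) to (333,204), and the bottle is at (462,200). In the side view the same collets are at (321,319), (346,280), (379,251) and (386,224). Next I'll measure the sizes and make an enlarged crop.

```bash
cat > vis.py <<'E'
import numpy as np,cv2
def pts(c):
    v,u=np.mgrid[:480,:640]; d=c["depth"].astype(float)
    P=np.stack([(u-c["cx"])/c["fx"]*d,(v-c["cy"])/c["fy"]*d,d],-1)
    return P@c["T"][:3,:3].T+c["T"][:3,3]
def ray(c,u,v,z):
    r=c["T"][:3,:3]@np.array([(u-c["cx"])/c["fx"],(v-c["cy"])/c["fy"],1]); o=c["T"][:3,3]
    return o+r*(z-o[2])/r[2]
def proj(c,p):
    q=c["T"][:3,:3].T@(np.asarray(p)-c["T"][:3,3]); return c["fx"]*q[0]/q[2]+c["cx"],c["fy"]*q[1]/q[2]+c["cy"]
E
python3 - <<'E'
from vis import *
c=dict(np.load("top0.npz")); P=pts(c); z=P[...,2]
print("bed z",np.median(z[270:330,190:430]))
m=((z>.012)&(z<.25)).astype(np.uint8); m[:, :150]=0; m[:150]=0; m[330:]=0; m[:,480:]=0
n,l,s,ce=cv2.connectedComponentsWithStats(m)
for i in range(1,n):
    if s[i,4]<15: continue
    k=l==i; top=np.percentile(z[k],90); t=k&(z>top-.006)
    q=P[t]; print(np.round(ce[i]),s[i,4],"top %.3f"%top,"mid",np.round((q.min(0)+q.max(0))/2,4),"mean",np.round(q.mean(0),4),"ext",np.round(np.ptp(q,axis=0),3))
I=c["pixels"][:,:,::-1]
a=cv2.resize(I[180:315,170:430],None,fx=3,fy=3,interpolation=cv2.INTER_CUBIC)
cv2.imwrite("pics/crop.png",a)
E
```

```text
bed z 0.0012236198704683732
[155. 168.] 410 top 0.041 mid [0.7316 0.4638 0.04  ] mean [0.7442 0.465  0.0391] ext [0.097 0.029 0.01 ]
[344. 158.] 228 top 0.016 mid [ 0.7782 -0.0088  0.0175] mean [0.7803 0.0016 0.0142] ext [0.049 0.092 0.011]
[396. 153.] 191 top 0.037 mid [ 0.7896 -0.1239  0.0354] mean [ 0.7903 -0.1271  0.0351] ext [0.015 0.059 0.008]
[459. 201.] 791 top 0.130 mid [ 0.6603 -0.2682  0.1337] mean [ 0.6591 -0.266   0.1359] ext [0.022 0.023 0.018]
[287. 217.] 3427 top 0.041 mid [0.6219 0.1423 0.0425] mean [0.6215 0.1578 0.0414] ext [0.104 0.262 0.015]
[182. 263.] 362 top 0.030 mid [0.506  0.3844 0.029 ] mean [0.5062 0.3843 0.0284] ext [0.04  0.042 0.009]
[244. 277.] 163 top 0.043 mid [0.4754 0.2327 0.0413] mean [0.4749 0.2329 0.0406] ext [0.031 0.031 0.009]
[150. 290.] 39 top 0.019 mid [0.4405 0.4556 0.0184] mean [0.4406 0.4548 0.0167] ext [0.061 0.007 0.01 ]
[413. 290.] 270 top 0.049 mid [ 0.4542 -0.16    0.0476] mean [ 0.4545 -0.159   0.0468] ext [0.039 0.04  0.009]
[272. 294.] 162 top 0.043 mid [0.4366 0.1665 0.0417] mean [0.4366 0.1663 0.0409] ext [0.032 0.031 0.009]
[211. 296.] 107 top 0.039 mid [0.4287 0.3077 0.0374] mean [0.428  0.3077 0.0367] ext [0.023 0.025 0.009]
[310. 293.] 75 top 0.016 mid [0.4417 0.0781 0.0151] mean [0.4422 0.0786 0.0141] ext [0.011 0.066 0.006]
[350. 300.] 65 top 0.035 mid [ 0.4273 -0.0153  0.0335] mean [ 0.4273 -0.0151  0.0328] ext [0.019 0.019 0.008]
[240. 307.] 172 top 0.043 mid [0.4062 0.2375 0.0411] mean [0.406  0.237  0.0404] ext [0.03  0.033 0.009]
[156. 327.] 38 top 0.015 mid [0.3582 0.4315 0.0148] mean [0.3554 0.4354 0.0134] ext [0.016 0.036 0.005]
```

View pics/crop.png

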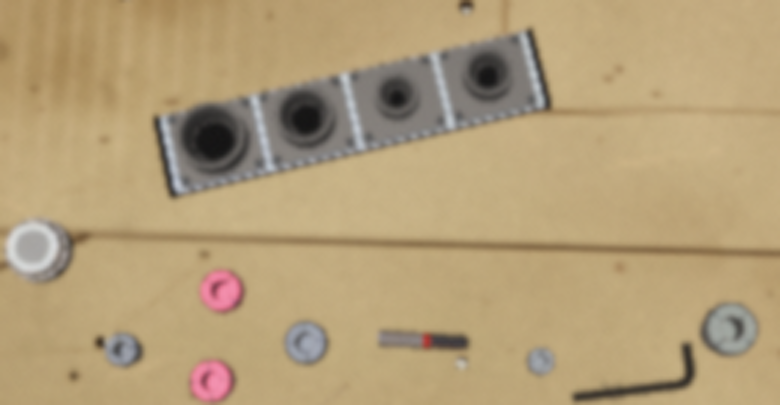

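By height and width, top-view pixels: (413,289) is collet_41 (about 46 high, 40 wide), (272,294) is collet_33 (grey; the pink look-alikes at (244,277) and (240,307) are left alone), (210,296) is collet_26 and (350,300) is collet_21. The crop confirms that, and it shows the cup order from left to right as 41, 33, 21, 26. Now I'll measure the cups and check the plan with IK.

```bash
python3 - <<'E'
from vis import *
import json
from rig import robot
c=dict(np.load("top0.npz")); P=pts(c); z=P[...,2]
s=dict(np.load("side0.npz")); Ps=pts(s)
spec={'41':(413,290,.046,54,31),'33':(272,294,.040,47,28),'26':(211,296,.036,40,26),'21':(350,300,.032,35,24)}
cups={'41':(242,226),'33':(271,219),'21':(302,212),'26':(332,205)}
out={}
def comp(mask,u,v):
    n,l,st,ce=cv2.connectedComponentsWithStats(mask.astype(np.uint8))
    w=l[v-14:v+15,u-14:u+15]; i=np.bincount(w[w>0]).argmax(); 
    ct,_=cv2.findContours((l==i).astype(np.uint8),cv2.RETR_EXTERNAL,cv2.CHAIN_APPROX_NONE)
    ct=max(ct,key=len)
    e=cv2.fitEllipse(ct); m=cv2.moments(cv2.convexHull(ct)); 
    return np.array([m['m10'],m['m01']])/m['m00'],e,(l==i)
def side(p,h,r):  # mean of side-view depth points near the top
    k=(np.hypot(Ps[...,0]-p[0],Ps[...,1]-p[1])<r+.008)&(Ps[...,2]>h-.008)&(Ps[...,2]<h+.01)
    q=Ps[k]; return np.round(((q.min(0)+q.max(0))/2)[:2],4),np.round(np.ptp(q,axis=0),3)
for k,(u,v,h,rim,rh) in spec.items():
    ct,e,_=comp(z>h-.008,u,v); p=ray(c,*ct,h-.002)
    print(k,"collet",np.round(ct,1),np.round(p,4),"dia mm",np.round(np.array(e[1])/c["fx"]*1020+2,1),"side",*side(p,h,int(k)/2000))
    hz=.014+rh/1000; u,v=cups[k]
    ct,e,_=comp(z>hz-.006,u,v); q=ray(c,*ct,hz-.002)
    print("   cup",np.round(ct,1),np.round(q,4),"dia",np.round(np.array(e[1])/c["fx"]*1020+2,1),rim,"side",*side(q,hz,rim/2000))
    out[k]=dict(col=p[:2].tolist(),cup=q[:2].tolist())
C=np.array([out[k]['cup'] for k in('41','33','21','26')]); print("spacing",np.linalg.norm(np.diff(C,axis=0),axis=1))
m=C.mean(0); d=np.linalg.svd(C-m)[2][0]; d*=np.sign(d[1])
off=np.array([.1125,.0375,-.0375,-.1125]); F=m+off[:,None]*d
print("fit resid mm",np.round((F-C)*1e3,1).tolist()); al=np.arctan2(d[1],d[0]); print("alpha",al)
for k,f in zip(('41','33','21','26'),F): out[k]['cup']=f.tolist()
out['alpha']=float(al); json.dump(out,open("m.json","w"))
for yaw in(al,al-np.pi):
  for k in spec:
    print(round(yaw,2),k,[None if q is None else np.round(q,2).tolist() for q in (robot.inverse_kinematics([*out[k]['col'],.03],[np.pi,0,yaw]),robot.inverse_kinematics([*out[k]['cup'],.15],[np.pi,0,yaw]))])
E
```

```text
41 collet [413.2 289.5] [ 0.4544 -0.1594  0.044 ] dia mm [41.  42.7] side [ 0.4547 -0.1546] [0.04  0.043 0.01 ]
   cup [239.9 224.9] [0.5965 0.2473 0.043 ] dia [52.3 53.6] 54 side [0.5957 0.2524] [0.054 0.056 0.01 ]
33 collet [271.5 293.9] [0.4367 0.1663 0.038 ] dia mm [32.8 33.3] side [0.4363 0.172 ] [0.033 0.035 0.01 ]
   cup [271.  217.8] [0.6162 0.1749 0.04  ] dia [44.6 44.9] 47 side [0.6146 0.1791] [0.045 0.046 0.009]
26 collet [210.5 296.2] [0.4283 0.3077 0.034 ] dia mm [25.7 27.5] side [0.4269 0.3139] [0.025 0.026 0.009]
   cup [332.2 203.6] [0.6552 0.0302 0.038 ] dia [37.6 38.5] 40 side [0.6548 0.0344] [0.04  0.043 0.01 ]
21 collet [349.9 300.1] [ 0.4274 -0.0153  0.03  ] dia mm [20.7 21.8] side [ 0.4276 -0.0097] [0.02  0.021 0.009]
   cup [301.8 210.9] [0.6358 0.1024 0.036 ] dia [33.9 34. ] 35 side [0.6349 0.1079] [0.034 0.037 0.01 ]
spacing [0.07500827 0.07513415 0.07476247]
fit resid mm [[0.1, 0.0], [-0.0, -0.0], [-0.1, 0.1], [0.1, -0.1]]
alpha 1.835005241028087
1.84 41 [[-0.5, 0.54, 1.88, 0.0, 0.73, -0.76], [0.27, 0.63, 1.28, -0.0, 1.24, 0.01]]
1.84 33 [[0.2, 0.52, 1.92, -0.0, 0.7, -0.06], [0.16, 0.62, 1.29, 0.0, 1.23, -0.11]]
1.84 26 [[0.48, 0.59, 1.75, -0.0, 0.8, 0.21], [-0.07, 0.65, 1.24, 0.0, 1.25, -0.34]]
1.84 21 [[-0.22, 0.47, 2.02, -0.0, 0.65, -0.48], [0.04, 0.63, 1.28, 0.0, 1.23, -0.22]]
-1.31 41 [[-0.5, 0.54, 1.88, -0.0, 0.73, 2.38], None]
-1.31 33 [[0.2, 0.52, 1.92, -0.0, 0.7, 3.08], [0.16, 0.62, 1.29, -0.0, 1.23, 3.03]]
-1.31 26 [[0.48, 0.59, 1.75, -0.0, 0.8, -2.93], [-0.07, 0.65, 1.24, -0.0, 1.25, 2.81]]
-1.31 21 [[-0.22, 0.47, 2.02, -0.0, 0.65, 2.66], [0.04, 0.63, 1.28, -0.0, 1.23, 2.92]]
```

Sizes, heights and the 75 mm cup spacing all agree. The two views differ by about 5 mm in y only, and that cancels because I grasp and place with the same yaw. I'll start with collet_33.

```bash
cat > act.py <<'E'
import json,numpy as np
from rig import robot
M=json.load(open("m.json")); O=[np.pi,0,M['alpha']]; OFF=np.array([0,.002])
H={'21':.0178,'26':.020,'33':.022,'41':.0245}   # TCP height above the collet's foot
def pick(k):
    p=np.array(M[k]['col'])+OFF; w=int(k)/85
    robot.set_gripper(min(1,w+.28))
    robot.movep([*p,.10],O); robot.movel([*p,H[k]],vel=.12)
    robot.set_gripper(0,50)
    print(k,"gap mm",robot.get_finger_gap()*85,"grip",robot.get_grip_force(),"tcp",np.round(robot.get_tcp_pos(),4))
    robot.movel([*p,.13],vel=.2)
    print("  lifted gap",robot.get_finger_gap()*85,robot.get_grip_force(),"t",robot.get_clock())
def place(k,d=(0,0)):
    q=np.array(M[k]['cup'])+OFF+d; f=.022+H[k]
    robot.movep([*q,.13],O); f0=robot.get_contact_force()
    robot.movel([*q,f+.018],vel=.2)
    for dz in(.012,.008,.005,.003,.0015,.0005):
        robot.movel([*q,f+dz],vel=.05); df=robot.get_contact_force()-f0
        print("  dz",dz,np.round(df,1))
        if abs(df[2])>12: break
    robot.set_gripper(min(1,int(k)/85+.22)); 
    robot.movel([*q,.13],vel=.2); print("  done t",robot.get_clock())
E
python3 - <<'E'
from act import *
pick('33'); place('33')
E
```

```text
33 gap mm 30.497738588701814 grip 48.99832728551701 tcp [0.4371 0.1684 0.0229]
  lifted gap 30.336901948505044 49.67407138785347 t 4.0333
  dz 0.012 [ 0.4 -1.8  0.7]
  dz 0.008 [-0.1 -1.3  0.4]
  dz 0.005 [-0.1 -1.9  0.6]
  dz 0.003 [ 0.9 -2.8  0.5]
  dz 0.0015 [ 0.  -0.8  0.7]
  dz 0.0005 [-2.1 -1.4  5.5]
  done t 7.7083
```

Force stayed near zero until the floor contact, so it went in cleanly. I'll pick collet_41 next and check the cup with the arm out of the way.

```bash
cat > chk.py <<'E'
from vis import *
from rig import robot
import json
def chk(ks,name=None):
    M=json.load(open("m.json")); c=robot.capture("top"); P=pts(c)
    for k in ks:
        h=.022+{'21':.032,'26':.036,'33':.040,'41':.046}[k]; q=np.array(M[k]['cup'])
        m=(np.hypot(P[...,0]-q[0],P[...,1]-q[1])<.03)&(P[...,2]>h-.008)&(P[...,2]<h+.03)
        if m.sum()<5: print("chk",k,"nothing"); continue
        ct,_=cv2.findContours(m.astype(np.uint8),cv2.RETR_EXTERNAL,cv2.CHAIN_APPROX_NONE); ct=max(ct,key=len)
        mm=cv2.moments(cv2.convexHull(ct)); p=ray(c,mm['m10']/mm['m00'],mm['m01']/mm['m00'],h-.002)
        print("chk",k,"off mm",np.round((p[:2]-q)*1e3,1),"top-expected mm %.1f"%((np.percentile(P[m][:,2],80)-h)*1e3),m.sum())
    if name: cv2.imwrite(name,c["pixels"][180:315,170:430,::-1].repeat(3,0).repeat(3,1))
E
python3 - <<'E'
from act import *
from chk import chk
pick('41'); chk(['33'],"pics/a.png"); place('41')
pick('21'); chk(['33','41'],"pics/b.png")
E
```

```text
41 gap mm 38.858181265347554 grip 49.8864711628994 tcp [ 0.4548 -0.1576  0.0255]
  lifted gap 38.65570363643099 50.68626922162366 t 11.1917
chk 33 off mm [-0.9 -0.7] top-expected mm 2.2 133
  dz 0.012 [ 0.2  2.  -1. ]
  dz 0.008 [-0.9  2.2  0.5]
  dz 0.005 [-0.6  1.6 -0.2]
  dz 0.003 [-0.7  1.2 -0.6]
  dz 0.0015 [-1.5  2.4  0.3]
  dz 0.0005 [-3.4  0.5  4.9]
  done t 15.725
21 gap mm 18.492402063783093 grip 48.844781150110066 tcp [ 0.4279 -0.0134  0.0185]
  lifted gap 18.817194735165266 48.86609955690801 t 19.125
chk 33 off mm [-0.8 -0.8] top-expected mm 2.4 132
chk 41 off mm [ 0.1 -1. ] top-expected mm 2.1 205
```

View pics/b.png

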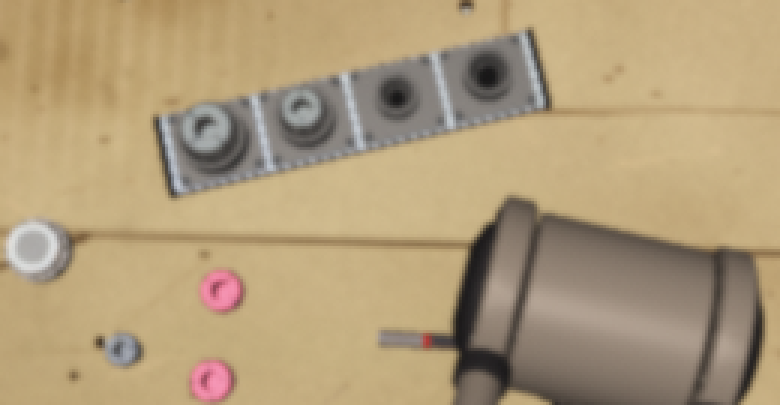

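The crop shows collet_41 (crop 207,130) and collet_33 (crop 302,108) seated. Both are at the right height, with the same +2 mm depth bias as before. Cups 21 and 26 are empty, and the nut is undisturbed at (38,248). Next I'll place 21, then do 26.

```bash
python3 - <<'E'
from act import *
from chk import chk
import cv2
place('21'); pick('26'); chk(['21']); place('26')
robot.movep([.42,-.1,.25],O); chk(['21','26','33','41'],"pics/c.png")
s=robot.capture("side")["pixels"][180:370,190:450,::-1]; cv2.imwrite("pics/d.png",s.repeat(3,0).repeat(3,1))
print(robot.get_clock())
E
```

```text
dz 0.012 [-0.8  0.8  0.8]
  dz 0.008 [-0.3  1.2  1.6]
  dz 0.005 [-0.8  0.7  1.1]
  dz 0.003 [-0.7  1.   0.8]
  dz 0.0015 [-0.7  1.   0.7]
  dz 0.0005 [-0.3  0.6  3.2]
  done t 23.0917
26 gap mm 23.238032352698774 grip 48.934405201580375 tcp [0.4288 0.3099 0.0209]
  lifted gap 23.737897343362306 49.08835309208371 t 26.35
chk 21 off mm [-1.3 -0.5] top-expected mm 2.4 57
  dz 0.012 [ 1.3 -0.4  1. ]
  dz 0.008 [1.3 0.3 0.4]
  dz 0.005 [ 0.5 -0.1 -0.5]
  dz 0.003 [ 0.5 -0.7  0.6]
  dz 0.0015 [ 0.7  0.3 -1.3]
  dz 0.0005 [-0.9 -0.3  4.2]
  done t 30.6917
chk 21 off mm [-0.9 -0.4] top-expected mm 1.9 55
chk 26 off mm [-1.2  0.6] top-expected mm 2.1 85
chk 33 off mm [-0.9 -0.7] top-expected mm 2.3 133
chk 41 off mm [ 0.3 -0.9] top-expected mm 1.9 206
31.925
```

View pics/d.png

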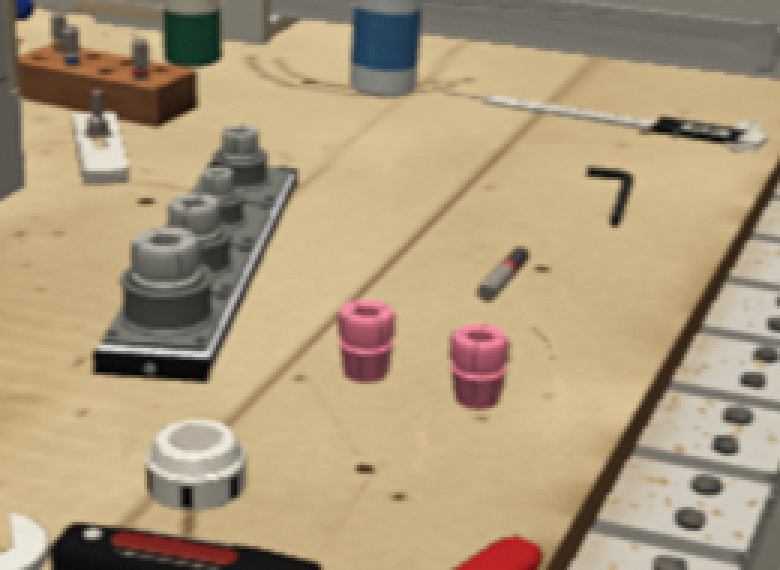

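The side crop shows all four collets upright in their cups: 41 at (165,255), 33 at (194,212), 21 at (217,182) and 26 at (240,140). The nut (195,460), the bottle (387,45) and both pink look-alikes haven't moved. Handing in.

```bash
python3 -c "
from rig import robot
print(robot.hand_in())"
```

```text
the job is handed in; nothing more can be done
None
```

All four collets are upright and fully down in the cups of their size, the nut, bottle and pink look-alikes were left untouched, and the job was handed in at about 32 s; the hand-in returned no verdict.

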